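Load two culture dishes into their colour-matched chutes

ROBOT

A 6-joint arm with a two-finger parallel gripper is mounted at the origin on the work surface. World frame = base frame: x ahead of the robot, y to its left, z up, the work surface at z = 0. Lengths are in m, angles in rad, forces in N, time in s.
With the tool pointing down it reaches from about 0.275 to 0.75 m from the base axis. Payload 10.2 kg.
Tool frame: the origin (TCP) lies midway between the tips of the shut fingers; the grasp point (between the pads) lies 19 mm behind it; z points along the fingers, y is the line along which they close (so a half turn about z gives the same grasp; the last joint's range is limited). The gripper opens to 88 mm and grips with 3 to 60 N. Pads are 18 mm wide; open, the fingers measure 123 mm over their backs; the gripper's body (75 mm by 187 mm) begins 45 mm behind the grasp point.
Start: joints at [1.121, 0.313, 1.498, -0, 1.331, -0.223], TCP at [0.118, 0.512, 0.239] pointing down, gripper open.
Joint ranges: [-2.94, 2.94], [-0.97, 2.17], [0.19, 2.56], [-1.23, 4.37], [0.02, 3.11], [-2.88, 2.88]. Speed limits (rad/s): [2.39, 2.39, 3.01, 3.14, 3.14, 3.14].

INTERFACE

Orientations are given as a rotation vector (axis times angle).
In Python, from bench import arm gives the robot as it stands.
- The arm moves only by the tool apply_moves, never from a script. Its argument "targets" is a list of rows, each a list of 7 numbers: the shift along the tool's x, y, z scaled (see below), then the turn, a rotation vector about the tool's x, y, z scaled (see below), then the gripper's target within -1 to 1 (shut at 1, half-way at 0, fully open at -1). A call has 1 to 20 rows; each row is the pose to reach, as a shift and turn from the pose commanded when the call began, along the tool's axes at that moment; what a row does not reach only later rows make up. The controller multiplies each number of a shift by 300 mm and each number of a turn by pi/2 rad. A row lasts 1/8 s, in which the tool goes at most 62.5 mm and 10.7 degrees, less where a joint would pass 70% of its speed; a pose out of reach is approached as far as the arm can. A call with a number of a shift or a turn outside -1 to 1 is refused whole. A call with a gripper value outside its range is refused whole. The fingers move at their own pace and stop on an object; "newtons" is the grip in N (left out, the last holds). Time passes only in rows, so rows that repeat a pose let the fingers close. It gives the time, the measured TCP pose, the force, the opening and the grip force at its end, in the units of the state.
- arm.state(): the state, without advancing time (a new reading comes with each control period).
- arm.capture(name): name is "side" or "top" or "wrist"; returns the picture (400x640x3 uint8, blue, green, red); there is no depth.
- arm.camera_info(name): a dict with "camera_matrix" (3x3 intrinsics, pixels), "dist_coeffs" ([k1, k2, p1, p2, k3] as OpenCV has them; the pictures are not rectified), "T" (4x4, takes a point from camera to world coordinates). Camera axes: x right, y up, looking along -z (the intrinsics and any distortion apply to the point x, -y, -z); pixel columns grow to the right and rows downward; lengths in m; the calibration is good to about 2 mm. A picture is of the moment at which its call begins: read the wrist's pose just before it. camera_info takes no time and is no camera call; for the wrist camera it gives the pose at the moment of the call.
- arm.sign_off(): hands the job in; it is judged then, once.
The state is a dict: "clock": time; "q": joint angles; "qvel": joint speeds; "tau": joint torques, N m; "tool_pos": TCP position; "tool_rot": TCP orientation; "wrist_force": force on the tool from outside, world axes, zero at the start; "wrist_torque": the same for the moment, N m; "gripper_width": finger opening in m; "grip_force": force on a finger pad.
Only numpy, scipy, OpenCV 4.12 (cv2) and the standard library are available. Lean on these libraries where they do the work, as an engineer would, in place of code of your own. Each camera call takes 0.05 s, during which the arm holds its last target. There are 200 camera calls.

TASK

Two closed culture dishes, one red and one yellow, lie on the raised metal loading deck of the plate feeder. Slide each dish across the deck into the funnel mouth of the chute of its own colour at the deck's far edge, so that it slips down and lies fully home at the bottom of the chute's narrow slot. Leave the small jar, the tube rack and the bottle where they are.

Things in the scene. Friction and masses are not known exactly. Their poses are not given: they have to be found in the camera images.
- deck: Fixed flat metal deck, 270 mm (its x) by 460 mm (its y), top 140 mm above the bench. Origin on the bench under the deck's centre; x points from the robot's side to the far edge (x = +135 mm), where the two chutes hang. No rim: a dish pushed over the edge beside a chute falls to the bench. Its place and yaw change from run to run.
- red_dish_center (a point): Centre of the red dish: closed, flat, round, lying on the deck, 90 mm in diameter, 16 mm high (centre 8 mm above the deck), about 60 g, red face, clear rim; z is its axis. It slides freely on the deck and tips down the chute once its centre has passed the lip by a few mm. Either dish may lie on either side of the deck, whatever the places of the chutes.
- yellow_dish_center (a point): Centre of the yellow dish: same size and form as the red one, yellow face, clear rim. A dish shoved fast, or driven askew more than about 20 mm past the lip, can wedge against the chute's side walls; a slow push that stops 10 to 15 mm past the lip lets it slide down by itself.
- red_chute_lip (a point): Middle of the fixed red chute's mouth, on the deck's far edge at deck height. x points away from the deck, y along the edge. The mouth is 144 mm wide between red flared walls up to 26 mm above the deck, beyond the edge; a white ramp falls from it at 57 degrees, narrowing to 98 mm. A clear guide plate, ending level with the deck, faces the mouth 70 to 95 mm beyond the lip. The chutes may change places.
- red_chute_well (a point): Where the centre of a dish fully home in the red chute lies: in a slot 98 mm wide and 25 mm deep between ramp and red cover strips, sloping 57 degrees down away from the deck and closed at the bottom. The point is 64 mm beyond the lip and 86 mm below the deck's top.
- yellow_chute_lip (a point): Middle of the mouth of the yellow chute, with yellow flared side walls and cover strips; otherwise the same as the red chute's.
- yellow_chute_well (a point): Place of the centre of a dish fully home in the yellow chute's well; otherwise as for the red one.
- jar: Bystander: small white jar with an orange cap, 32 mm in diameter, 40 mm high, standing on the deck at the middle of its near edge; origin at the centre of its underside.
- rack: Bystander: magenta rack with sample tubes on the bench to one side of the deck, 130 mm by 70 mm, 95 mm high with its tubes; origin at the centre of its underside.
- bottle: Bystander: white bottle with a blue cap, 70 mm in diameter, 150 mm high, on the bench to the other side of the deck; origin at the centre of its underside.
Things that resemble listed ones, but are neither listed nor needed, are in the scene too. Of the things like the part that bears red_dish_center, leave any that is blue or green; of the rest the smaller one is meant.

How it is judged:
At the end, for the whole second after the job is handed in: Each dish's centre is within 16 mm of its fully-home place in the well of the chute of its own colour (distance between red_dish_center and red_chute_well below 0.016 m and distance between yellow_dish_center and yellow_chute_well below 0.016 m); the robot touches nothing.
It fails at once if the jar is moved more than 30 mm or tipped over (distance of jar from where it was at the start of the episode above 0.03 m or angle between jar's own z axis and vertical above 0.5 rad).
It fails at once if the tube rack is moved more than 30 mm or tipped (distance of rack from where it was at the start of the episode above 0.03 m or angle between rack's own z axis and vertical above 0.5 rad).
It fails at once if the bottle is moved more than 30 mm or tipped (distance of bottle from where it was at the start of the episode above 0.03 m or angle between bottle's own z axis and vertical above 0.5 rad).
It also fails if it takes over 56 s, if anything falls off the work surface, if the arm or the gripper's body presses on something with over 40 N, if the wrist force passes 120 N, or if a joint passes its speed limit or range.

## Working session

There is one attempt and no reset: what is moved stays moved. The work goes in short steps, Python scripts to look and compute and a tool call to move; the robot and the scene stay as the last step left them, time stands still between calls to the robot, and variables do not carry over. Pictures are saved under pics/ and viewed, at most 10 in all, crops included, and the job is handed in when it is done.

Besides the shell and the picture viewer there is one more tool, called after ">>>" as name([rows], argument=value, ...), one row to a line, values as JSON. apply_moves: Moves the arm, as the interface text tells. Its arguments: {"type":"object","properties":{"targets":{"type":"array","items":{"type":"array","items":{"type":"number"}}},"newtons":{"type":"number"}},"required":["targets"]}

```bash
mkdir -p pics; ls
python3 - <<'E'
from bench import arm
import cv2
for n in("top","side"):
    cv2.imwrite(f"pics/{n}0.png",arm.capture(n))
    i=arm.camera_info(n);print(n,i)
s=arm.state();print(s)
E
```

```text
pics
top {'camera_matrix': array([[479.05468124,   0.        , 330.28780804],
       [  0.        , 479.05468124, 198.23991871],
       [  0.        ,   0.        ,   1.        ]]), 'dist_coeffs': array([-0.00093337,  0.        ,  0.        ,  0.        ,  0.        ]), 'T': array([[ 1.93350171e-03,  9.89448547e-01, -1.44871785e-01,
         2.35525106e-01],
       [-9.99996729e-01,  1.67051472e-03, -1.93693356e-03,
        -1.14826340e-02],
       [-1.67448565e-03,  1.44875056e-01,  9.89448540e-01,
         1.70559338e+00],
       [ 0.00000000e+00,  0.00000000e+00,  0.00000000e+00,
         1.00000000e+00]])}
side {'camera_matrix': array([[376.68630043,   0.        , 321.87033372],
       [  0.        , 376.68630043, 202.90614384],
       [  0.        ,   0.        ,   1.        ]]), 'dist_coeffs': array([-0.07794008,  0.        ,  0.        ,  0.        ,  0.        ]), 'T': array([[ 0.94617015,  0.19535796, -0.25806455,  0.22005675],
       [-0.32311102,  0.61691966, -0.71764155, -0.7300878 ],
       [ 0.0190081 ,  0.76239452,  0.64683328,  0.77302055],
       [ 0.        ,  0.        ,  0.        ,  1.        ]])}
{'clock': 0.1, 'q': array([ 1.12061750e+00,  3.13379793e-01,  1.49832444e+00, -5.89385156e-06,
        1.33097112e+00, -2.23376141e-01]), 'qvel': array([ 0.00092201, -0.0018846 , -0.00139279,  0.00196644, -0.00089382,
        0.00050694]), 'tau': array([ 3.25993824e-03, -4.02811074e+01, -2.52641344e+01,  6.95259240e-02,
        3.42873239e-02, -4.27226382e-05]), 'tool_pos': array([0.11796429, 0.51136849, 0.23823939]), 'tool_rot': array([-3.55455629e-01, -3.12106379e+00,  1.60796489e-03]), 'wrist_force': array([-0.00815807, -0.2404971 ,  0.56021339]), 'wrist_torque': array([-0.02549736,  0.02222098,  0.0334055 ]), 'grip_force': 0.0, 'gripper_width': 0.08788233623254807}
```

View pics/top0.png

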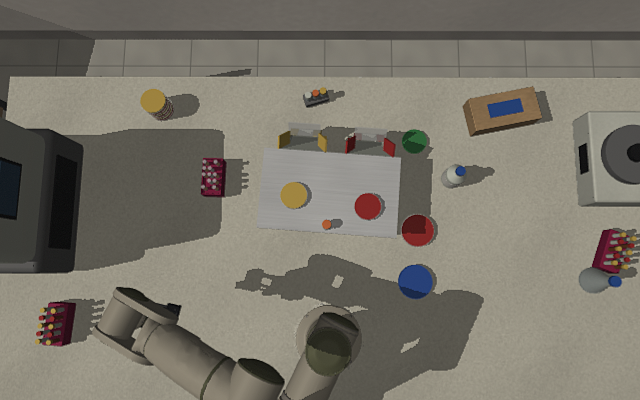

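View pics/side0.png

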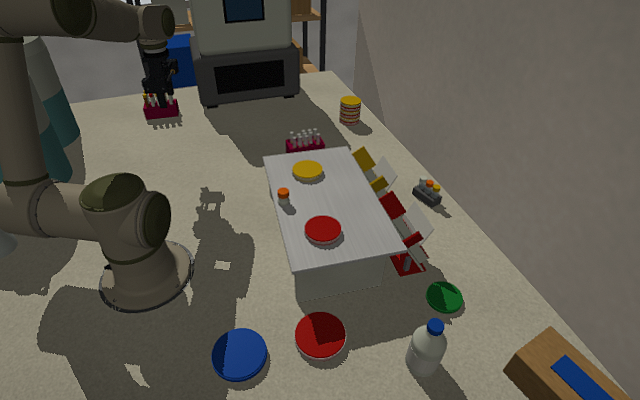

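The only red dish on the deck is at top (368,207). The lookalikes lie on the bench: a larger red one (418,230), blue (416,281) and green (415,141). The yellow dish on the deck is at (294,195), and a stack with a yellow top stands at (155,101). The yellow chute is at about (303,142) and the red one at about (370,145). The jar is at (327,225). I'll take the two dishes on the deck and check them in a close crop.

```bash
cat > h.py <<'E'
from bench import arm
import cv2, numpy as np
def ray(n,uv,z,info=None):
    i=info or arm.camera_info(n)
    p=cv2.undistortPoints(np.array(uv,float).reshape(-1,1,2),i["camera_matrix"],i["dist_coeffs"])[:,0]
    d=np.c_[p[:,0],-p[:,1],-np.ones(len(p))]@i["T"][:3,:3].T
    o=i["T"][:3,3]; return o+d*((z-o[2])/d[:,2])[:,None]
def proj(n,P,info=None):
    i=info or arm.camera_info(n); T=np.linalg.inv(i["T"])
    c=np.atleast_2d(P)@T[:3,:3].T+T[:3,3]; c[:,1:]*=-1
    return cv2.projectPoints(c,np.zeros(3),np.zeros(3),i["camera_matrix"],i["dist_coeffs"])[0][:,0]
def blobs(im,col,amin=30):
    h=cv2.cvtColor(im,cv2.COLOR_BGR2HSV)
    H,S,V=h[...,0],h[...,1],h[...,2]
    m={"red":((H<8)|(H>172))&(S>140)&(V>60),"yellow":(H>17)&(H<32)&(S>130)&(V>80)}[col].astype(np.uint8)
    n,l,s,c=cv2.connectedComponentsWithStats(m)
    return [(s[k][:5],c[k]) for k in range(1,n) if s[k][4]>=amin],l
E
python3 - <<'E'
from h import *
im=cv2.imread("pics/top0.png")
for c in("red","yellow"):
    for s,p in blobs(im,c)[0]: print(c,s,p.round(1),ray("top",[p],.156)[0].round(4), "diam~",np.sqrt(s[4]*4/np.pi)*(1.56)/479)
print(ray("top",[(264,149),(401,156),(397,237),(257,228)],.14).round(4))
cr=cv2.resize(im[110:245,245:440],None,fx=4,fy=4,interpolation=cv2.INTER_CUBIC);cv2.imwrite("pics/crop0.png",cr)
E
```

```text
red [345 137   8  16  34] [347.  144.8] [ 0.6421 -0.0635  0.156 ] diam~ 0.021428096956718337
red [383 138  12  19 148] [388.7 146.8] [ 0.6353 -0.2021  0.156 ] diam~ 0.044706945834744084
red [355 194  26  25 518] [367.3 206. ] [ 0.4371 -0.1291  0.156 ] diam~ 0.08363903706133635
red [402 215  32  31 772] [417.3 230. ] [ 0.359  -0.2902  0.156 ] diam~ 0.10210636003870076
red [618 239   6   7  30] [620.4 241.5] [ 0.3229 -0.9443  0.156 ] diam~ 0.02012819223903719
yellow [141  89  24  24 441] [152.5 100.2] [0.7956 0.592  0.156 ] diam~ 0.07717265451784759
yellow [320  88   6   6  32] [322.5  90.5] [0.8305 0.0186 0.156 ] diam~ 0.020788307554947306
yellow [318 133   9  19 123] [322.2 142.1] [0.6511 0.019  0.156 ] diam~ 0.04075648296317668
yellow [281 182  26  26 520] [293.2 194.8] [0.4735 0.1129 0.156 ] diam~ 0.08380034682944361
[[ 0.6313  0.2143  0.14  ]
 [ 0.608  -0.2447  0.14  ]
 [ 0.3373 -0.2264  0.14  ]
 [ 0.3659  0.2313  0.14  ]]
```

View pics/crop0.png

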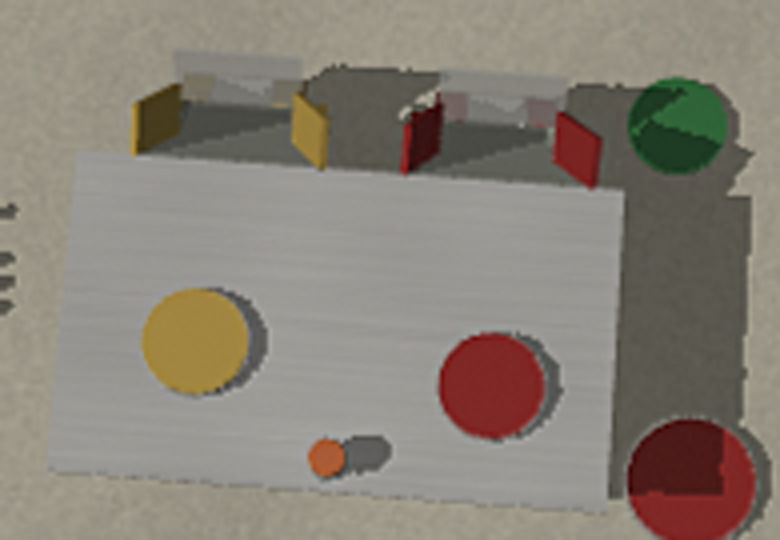

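The crop confirms plain red (crop 492,385) and yellow (195,341) dishes on the deck. The larger red dish sits on the bench at (692,482). The chute wall feet at the lip are at about (136,156) and (325,168) for yellow, and (403,172) and (599,188) for red.

Run:
```python
from h import *
f=lambda L:[(245+(a+.5)/4-.5,110+(b+.5)/4-.5) for a,b in L]
print("corners",ray("top",f([(77,152),(624,190),(607,510),(50,470)]),.14).round(4))
C=ray("top",f([(77,152),(624,190),(607,510),(50,470)]),.14)[:,:2]
loc=np.array([[.135,.23],[.135,-.23],[-.135,-.23],[-.135,.23]])
c=C.mean(0);U,_,V=np.linalg.svd((loc).T@(C-c));R=(U@V).T;yaw=np.arctan2(R[1,0],R[0,0])
print("deck",c,"yaw",np.degrees(yaw),"res mm",((loc@R.T+c-C)*1e3).round(1).tolist())
todeck=lambda P:((P[:,:2]-c)@R).round(4)
print("walls",todeck(ray("top",f([(136,156),(325,168),(403,172),(599,188)]),.14)))
im=cv2.imread("pics/top0.png")
D=ray("top",[(293.2,194.8),(367.3,206)],.156);print("Y,R dish",D.round(4),todeck(D))
print("jar",todeck(ray("top",f([(326,458)]),.18)))
s=arm.state();print(cv2.Rodrigues(s["tool_rot"])[0].round(4))
np.savez("deck.npz",c=c,R=R,yaw=yaw)
```

```text
corners [[ 0.636   0.2148  0.14  ]
 [ 0.6041 -0.2434  0.14  ]
 [ 0.3369 -0.2243  0.14  ]
 [ 0.3687  0.231   0.14  ]]
deck [ 0.48644058 -0.00548293] yaw -3.9386737788899224 res mm [[0.9, -0.1], [1.2, -0.8], [-0.9, -1.3], [-1.2, 2.2]]
walls [[ 0.1342  0.1803]
 [ 0.135   0.0215]
 [ 0.1362 -0.0439]
 [ 0.134  -0.2083]]
Y,R dish [[ 0.4736  0.113   0.156 ]
 [ 0.437  -0.1292  0.156 ]] [[-0.021   0.1173]
 [-0.0408 -0.1268]]
jar [[-0.1115  0.0025]]
[[-9.744e-01  2.249e-01 -5.000e-04]
 [ 2.249e-01  9.744e-01 -1.000e-03]
 [ 2.000e-04 -1.100e-03 -1.000e+00]]
```

```bash
cat >> h.py <<'E'
D=np.load("deck.npz") if __import__("os").path.exists("deck.npz") else None
def world(d): return D["R"]@np.array(d)+D["c"]
def rows(P,yaw):
    "P: world xyz targets, tool -x along yaw -> numbers in tool units from the current pose"
    s=arm.state();R=cv2.Rodrigues(s["tool_rot"])[0]
    Rt=np.array([[-np.cos(yaw),-np.sin(yaw),0],[-np.sin(yaw),np.cos(yaw),0],[0,0,-1]]).T
    Rt=np.c_[[-np.cos(yaw),-np.sin(yaw),0],[-np.sin(yaw),np.cos(yaw),0],[0,0,-1]]
    t=cv2.Rodrigues(R.T@Rt)[0].ravel()/(np.pi/2)
    for p in P: print(((R.T@(np.array(p)-s["tool_pos"]))/.3).round(4),t.round(4))
E
python3 - <<'E'
from h import *
a=np.arctan2(.103-.117,.147+.021);yaw=a+float(D["yaw"])
u=np.array([np.cos(a),np.sin(a)]);d=np.array([-.021,.117])
p=world(d-.075*u);print(p)
rows([[*p,.24],[*p,.147]],yaw)
E
```

```text
[0.39939017 0.12403075]
[-1.2044 -1.0471 -0.005 ] [-0.0007 -0.0002 -0.0477]
[-1.2045 -1.0468  0.305 ] [-0.0007 -0.0002 -0.0477]
```

>>> apply_moves([
  [-0.6,-0.52,0,0,0,0,0],
  [-0.6,-0.52,0,0,0,0,0],
  [-0.6,-0.52,0,0,0,0,0],
  [-0.6,-0.52,0,0,0,0,0],
  [-0.6,-0.52,0,0,0,0,0],
  [-0.6,-0.52,0,0,0,0,0],
])

```text
clock: 0.85
tool_pos: [0.2582, 0.3193, 0.2387]
tool_rot: [-0.356, -3.121, -0.0]
wrist_force: [-0.3, 0.2, -1.0]
gripper_width: 0.0439
grip_force: 0.0
```

>>> apply_moves([
  [-0.6,-0.52,0,0,0,-0.048,0],
  [-0.6,-0.52,0,0,0,-0.048,0],
  [-0.6,-0.52,0,0,0,-0.048,0],
  [-0.6,-0.52,0,0,0,-0.048,0],
  [-0.6,-0.52,0,0,0,-0.048,0],
  [-0.6,-0.52,0,0,0,-0.048,0],
])

```text
clock: 1.6
tool_pos: [0.3982, 0.1278, 0.2385]
tool_rot: [-0.235, -3.132, -0.0]
wrist_force: [-0.3, 0.1, -1.1]
gripper_width: 0.044
grip_force: 0.0
```

Run:
```python
from h import *
a=np.arctan2(.103-.117,.147+.021);yaw=a+float(D["yaw"])
u=np.array([np.cos(a),np.sin(a)]);d=np.array([-.021,.117])
p=world(d-.075*u);e=world(np.array([.147,.103])-.048*u)
s=arm.state();print(s["clock"],s["tool_pos"],s["gripper_width"])
i=arm.camera_info("wrist");im=arm.capture("wrist");cv2.imwrite("pics/w1.png",im)
for b,q in blobs(im,"yellow",300)[0]: print(b,q,ray("wrist",[q],.156,i))
rows([[*p,.24],[*p,.147],[*e,.147]],yaw)
```

```text
1.6 [0.39818219 0.1278091  0.23851163] 0.04401839513473914
[ 273  242   96   56 4251] [320.23712068 272.9308398 ] [[0.46161573 0.11745521 0.156     ]]
[204 285  21  55 537] [211.26070764 311.06145251] [[0.48715258 0.01078433 0.156     ]]
[-0.0064 -0.0124 -0.0045] [ 0.0001 -0.0003  0.0018]
[-0.0065 -0.0125  0.3055] [ 0.0001 -0.0003  0.0018]
[-0.6584 -0.0143  0.3052] [ 0.0001 -0.0003  0.0018]
```

View pics/w1.png

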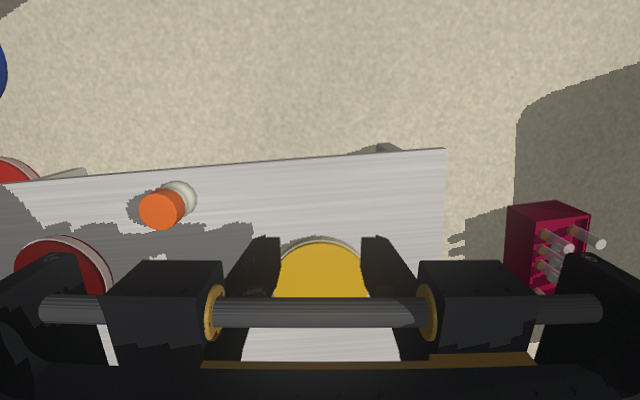

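The wrist view shows the yellow dish (320,270) centred between the fingers (262 and 378), and the jar well clear at (165,208). I'll descend and then push slowly.

>>> apply_moves([
  [-0.006,-0.012,0.12,0,0,0,0],
  [-0.006,-0.012,0.22,0,0,0,0],
  [-0.006,-0.012,0.28,0,0,0,0],
  [-0.006,-0.012,0.305,0,0,0,0],
  [-0.006,-0.012,0.305,0,0,0,0],
])

```text
clock: 2.28
tool_pos: [0.3997, 0.1235, 0.1474]
tool_rot: [-0.235, -3.133, -0.0]
wrist_force: [0.5, -0.0, 0.1]
gripper_width: 0.0439
grip_force: 0.0
```

>>> apply_moves([
  [-0.03,0,0,0,0,0,0],
  [-0.06,0,0,0,0,0,0],
  [-0.09,0,0,0,0,0,0],
  [-0.12,0,0,0,0,0,0],
  [-0.15,0,0,0,0,0,0],
  [-0.18,0,0,0,0,0,0],
  [-0.21,0,0,0,0,0,0],
  [-0.24,0,0,0,0,0,0],
  [-0.27,0,0,0,0,0,0],
  [-0.3,0,0,0,0,0,0],
  [-0.33,0,0,0,0,0,0],
  [-0.36,0,0,0,0,0,0],
  [-0.39,0,0,0,0,0,0],
  [-0.42,0,0,0,0,0,0],
  [-0.45,0,0,0,0,0,0],
  [-0.47,0,0,0,0,0,0],
  [-0.48,0,0,0,0,0,0],
  [-0.48,0,0,0,0,0,0],
])

```text
clock: 4.53
tool_pos: [0.5423, 0.1011, 0.1472]
tool_rot: [0.238, 3.133, -0.0]
wrist_force: [-0.4, -0.0, -0.1]
gripper_width: 0.0441
grip_force: 0.0
```

Run:
```python
from h import *
s=arm.state();print(s["clock"],s["tool_pos"],s["wrist_force"])
a=np.arctan2(.103-.117,.147+.021);yaw=a+float(D["yaw"])
u=np.array([np.cos(a),np.sin(a)])
e=world(np.array([.147,.103])-.048*u);rows([[*e,.147]],yaw)
i=arm.camera_info("wrist");im=arm.capture("wrist");t=arm.capture("top")
t=cv2.resize(t[110:240,245:440],None,fx=3,fy=3,interpolation=cv2.INTER_CUBIC)
im=cv2.resize(im,(585,366));w=np.vstack([t[:230],im]);cv2.imwrite("pics/p2.png",w)
```

```text
4.525 [0.54234383 0.10105786 0.14717145] [-0.43402993 -0.01633865 -0.06120982]
[-0.1693  0.0035  0.0006] [-0.      0.      0.0003]
```

View pics/p2.png

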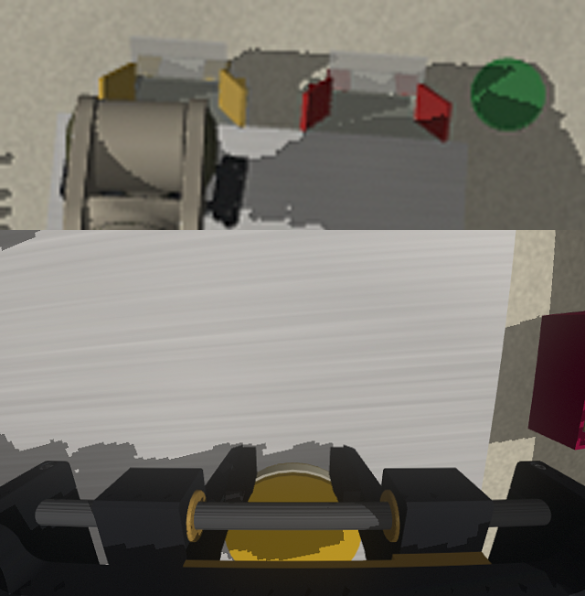

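The wrist crop shows the yellow dish still cradled between the fingers. I'll push the remaining 51 mm, slowing at the end.

>>> apply_moves([
  [-0.025,0,0,0,0,0,0],
  [-0.05,0,0,0,0,0,0],
  [-0.075,0,0,0,0,0,0],
  [-0.095,0.003,0,0,0,0,0],
  [-0.11,0.003,0,0,0,0,0],
  [-0.12,0.003,0,0,0,0,0],
  [-0.13,0.003,0,0,0,0,0],
  [-0.14,0.003,0,0,0,0,0],
  [-0.15,0.003,0,0,0,0,0],
  [-0.16,0.003,0,0,0,0,0],
  [-0.168,0.003,0,0,0,0,0],
  [-0.168,0.003,0,0,0,0,0],
  [-0.168,0.003,0,0,0,0,0],
  [-0.168,0.003,0,0,0,0,0],
  [-0.168,0.003,0,0,0,0,0],
  [-0.168,0.003,0,0,0,0,0],
])

```text
clock: 6.62
tool_pos: [0.5922, 0.0943, 0.1472]
tool_rot: [0.238, 3.133, -0.0]
wrist_force: [0.7, -0.5, 0.5]
gripper_width: 0.0439
grip_force: 0.0
```

>>> apply_moves([
  [0.05,0,0,0,0,0,0],
  [0.1,0,-0.1,0,0,0,0],
  [0.2,0,-0.3,0,0,0,0],
  [0.4,0.0,-0.3,0,0,0,0],
  [0.6,0,-0.3,0,0,0,0],
  [0.7,0,-0.3,0,0,0,0],
  [0.7,0,-0.3,0,0,0,0],
])

```text
clock: 7.5
tool_pos: [0.3836, 0.1263, 0.2378]
tool_rot: [0.236, 3.131, 0.0]
wrist_force: [-0.3, 0.2, -0.5]
gripper_width: 0.0438
grip_force: 0.0
```

Run:
```python
from h import *
s=arm.state();print(s["clock"],s["tool_pos"],s["wrist_force"])
t=arm.capture("top");sd=arm.capture("side")
for q in blobs(t,"red",200)[0]: print(q,ray("top",[q[1]],.156))
t=cv2.resize(t[110:240,245:440],None,fx=3,fy=3,interpolation=cv2.INTER_CUBIC)
z=cv2.resize(sd[130:290,250:445],(585,480),interpolation=cv2.INTER_CUBIC)[:360];cv2.imwrite("pics/p3.png",np.vstack([t[:235],z]))
p=world([-.041-.075,-.127]);e=world([.147-.048,-.126])
rows([[*p,.24],[*p,.147],[*e,.147]],float(D["yaw"]))
```

```text
7.5 [0.38363764 0.12633428 0.23776955] [-0.26005696  0.19698534 -0.45904653]
(array([355, 194,  25,  25, 498], dtype=int32), array([367.09638554, 205.77911647])) [[ 0.43776468 -0.12853972  0.156     ]]
(array([402, 215,  31,  31, 753], dtype=int32), array([416.97343958, 229.9309429 ])) [[ 0.35920927 -0.28924685  0.156     ]]
[-0.0487 -0.8359 -0.0083] [ 0.      0.0007 -0.0527]
[-0.0484 -0.836   0.3017] [ 0.      0.0007 -0.0527]
[-0.7623 -0.7734  0.3026] [ 0.      0.0007 -0.0527]
```

View pics/p3.png

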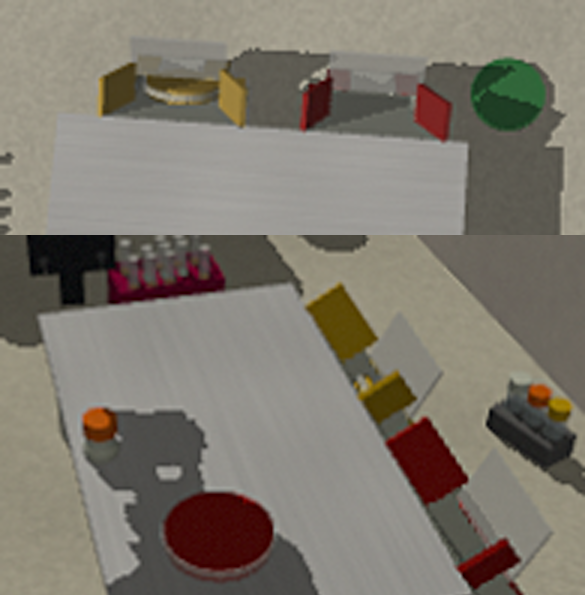

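The yellow dish is in its chute: top crop (182,88), between the walls at (117,88) and (232,97). I'll check how far it went down after the red push. Red next.

>>> apply_moves([
  [-0.049,-0.2,0,0,0,0,0],
  [-0.049,-0.4,0,0,0,0,0],
  [-0.049,-0.6,0,0,0,-0.053,0],
  [-0.049,-0.836,0,0,0,-0.053,0],
  [-0.049,-0.836,0,0,0,-0.053,0],
  [-0.049,-0.836,0,0,0,-0.053,0],
  [-0.049,-0.836,0.1,0,0,-0.053,0],
  [-0.049,-0.836,0.2,0,0,-0.053,0],
  [-0.049,-0.836,0.27,0,0,-0.053,0],
  [-0.049,-0.836,0.302,0,0,-0.053,0],
  [-0.049,-0.836,0.302,0,0,-0.053,0],
])

```text
clock: 8.98
tool_pos: [0.3616, -0.1235, 0.1466]
tool_rot: [-0.105, -3.139, -0.001]
wrist_force: [0.4, 0.2, 0.5]
gripper_width: 0.0445
grip_force: 0.0
```

Run:
```python
from h import *
s=arm.state();print(s["clock"],s["tool_pos"],s["wrist_force"])
e=world([.147-.048,-.126]);rows([[*e,.147]],float(D["yaw"]))
t=arm.capture("top");bl=blobs(t,"yellow",15)[0]
for b,q in bl: 
    if 270<q[0]<335 and q[1]<160: print(b,q)
for k in(-.04,-.02,0,.01):   # offset along slope, + is down
    th=np.radians(57);sl=np.array([np.cos(th),-np.sin(th)]);nm=np.array([np.sin(th),np.cos(th)])
    P=[]
    for an in np.linspace(0,2*np.pi,24):
        xz=np.array([.135+.064,.054])+sl*(k+.045*np.cos(an))+nm*.008
        w=world([xz[0],.101+.045*np.sin(an)]);P.append([*w,xz[1]])
    q=proj("top",np.array(P));print(k,q.min(0).round(1),q.max(0).round(1))
```

```text
8.975 [ 0.36164781 -0.12345131  0.14662086] [0.35176105 0.24280611 0.50270665]
[-7.18e-01 -5.00e-04 -1.60e-03] [ 0.0002 -0.0003  0.0012]
[320  88   6   7  33] [322.48484848  90.60606061]
[301 133  26  19 170] [318.72941176 141.16470588]
[278 136   2  13  25] [278.48 141.76]
-0.04 [291.2 135.7] [317.  143.8]
-0.02 [291.8 134.1] [317.4 142. ]
0 [292.4 132.4] [317.8 140.2]
0.01 [292.8 131.6] [317.9 139.3]
```

The yellow dish may be sitting high in the slot. I'll check that after the red push.

>>> apply_moves([
  [-0.03,0,0,0,0,0,0],
  [-0.06,0,0,0,0,0,0],
  [-0.09,0,0,0,0,0,0],
  [-0.12,0,0,0,0,0,0],
  [-0.15,0,0,0,0,0,0],
  [-0.18,0,0,0,0,0,0],
  [-0.21,0,0,0,0,0,0],
  [-0.24,0,0,0,0,0,0],
  [-0.27,0,0,0,0,0,0],
  [-0.3,0,0,0,0,0,0],
  [-0.33,0,0,0,0,0,0],
  [-0.36,0,0,0,0,0,0],
  [-0.39,0,0,0,0,0,0],
  [-0.42,0,0,0,0,0,0],
  [-0.45,0,0,0,0,0,0],
  [-0.48,0,0,0,0,0,0],
  [-0.51,0,0,0,0,0,0],
  [-0.54,0,0,0,0,0,0],
  [-0.56,0,0,0,0,0,0],
  [-0.56,0,0,0,0,0,0],
])

```text
clock: 11.52
tool_pos: [0.5292, -0.1356, 0.1465]
tool_rot: [0.107, 3.14, 0.0]
wrist_force: [0.1, 0.0, -0.4]
gripper_width: 0.0437
grip_force: 0.0
```

Run:
```python
from h import *
s=arm.state();print(s["clock"],s["tool_pos"],s["wrist_force"])
e=world([.147-.048,-.126]);rows([[*e,.147]],float(D["yaw"]))
im=arm.capture("wrist");t=arm.capture("side")
z=cv2.resize(t[130:250,300:460],(640,480),interpolation=cv2.INTER_CUBIC)[:300]
cv2.imwrite("pics/p4.png",np.vstack([z,im[100:]]))
```

```text
11.525 [ 0.52922305 -0.13556941  0.14650729] [ 0.13905004  0.01310586 -0.443491  ]
[-0.1579  0.0027 -0.0016] [0.     0.     0.0005]
```

View pics/p4.png

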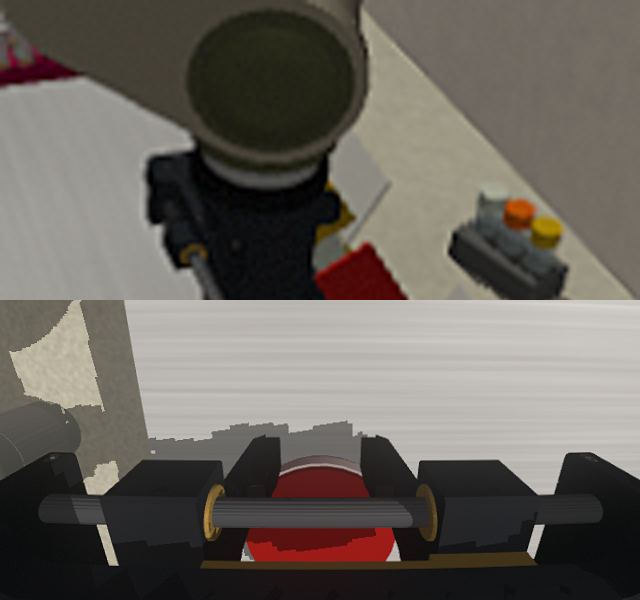

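The red dish is cradled at wrist (320,520). I'll push the last 47 mm, then back off and up, and leave time to slide.

>>> apply_moves([
  [-0.025,0,0,0,0,0,0],
  [-0.05,0,0,0,0,0,0],
  [-0.075,0,0,0,0,0,0],
  [-0.09,0.003,0,0,0,0,0],
  [-0.1,0.003,0,0,0,0,0],
  [-0.11,0.003,0,0,0,0,0],
  [-0.12,0.003,0,0,0,0,0],
  [-0.13,0.003,0,0,0,0,0],
  [-0.14,0.003,0,0,0,0,0],
  [-0.15,0.003,0,0,0,0,0],
  [-0.158,0.003,0,0,0,0,0],
  [-0.158,0.003,0,0,0,0,0],
  [-0.158,0.003,0,0,0,0,0],
  [-0.158,0.003,0,0,0,0,0],
  [-0.158,0.003,0,0,0,0,0],
  [-0.158,0.003,0,0,0,0,0],
])

```text
clock: 13.62
tool_pos: [0.5763, -0.1379, 0.1466]
tool_rot: [0.107, 3.14, -0.0]
wrist_force: [0.7, 0.1, -0.3]
gripper_width: 0.044
grip_force: 0.0
```

>>> apply_moves([
  [0.05,0,0,0,0,0,0],
  [0.1,0,-0.1,0,0,0,0],
  [0.2,0,-0.3,0,0,0,0],
  [0.4,0.0,-0.3,0,0,0,0],
  [0.6,0,-0.3,0,0,0,0],
  [0.7,0,-0.3,0,0,0,0],
  [0.7,0,-0.3,0,0,0,0],
  [0.7,0,-0.3,0,0,0,0],
])

```text
clock: 14.62
tool_pos: [0.3674, -0.1239, 0.2369]
tool_rot: [0.107, 3.139, -0.001]
wrist_force: [-0.1, 0.1, 0.1]
gripper_width: 0.0443
grip_force: 0.0
```

Run:
```python
from h import *
s=arm.state();print(s["clock"],s["tool_pos"],s["wrist_force"])
t=arm.capture("top");sd=arm.capture("side")
z1=cv2.resize(t[122:160,270:402],(792,228),interpolation=cv2.INTER_CUBIC)
z2=cv2.resize(sd[145:275,340:450],(305,360),interpolation=cv2.INTER_CUBIC)
T=np.zeros((228+360,792,3),np.uint8);T[:228]=z1;T[228:,:305]=z2
# overlay of predicted home outlines (white=home, magenta = 40 mm up) on a copy
z3=z1.copy();th=np.radians(57);sl=np.array([np.cos(th),-np.sin(th)]);nm=np.array([np.sin(th),np.cos(th)])
for yc in(.101,-.126):
  for k,col in((0,(255,255,255)),(-.03,(255,0,255))):
    P=[]
    for an in np.linspace(0,2*np.pi,40):
        xz=np.array([.199,.054])+sl*(k+.045*np.cos(an))+nm*.008
        P.append([*world([xz[0],yc+.045*np.sin(an)]),xz[1]])
    q=(proj("top",np.array(P))-[270,122]+.5)*6
    cv2.polylines(z3,[q.astype(np.int32)],True,col,1)
T[240:468,310:]=z3[:,:482];T[360+108:,310:]=0
cv2.imwrite("pics/p5.png",T)
```

```text
14.625 [ 0.3674486  -0.1238635   0.23685461] [-0.06296024  0.14835629  0.13691374]
```

View pics/p5.png

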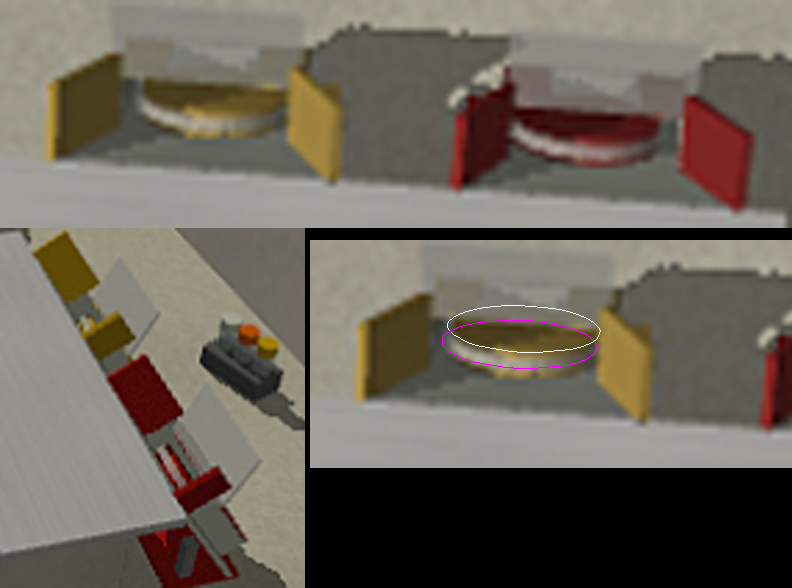

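The top crop shows both dishes tucked into their chutes: yellow rim bottom at (215,137), red at (600,164). I'll check numerically how deep they lie.

Run:
```python
from h import *
th=np.radians(57);sl=np.array([np.cos(th),-np.sin(th)]);nm=np.array([np.sin(th),np.cos(th)])
t=arm.capture("top").astype(int)
for n,yc in(("Y",.101),("R",-.126)):
  for k in(0,-.016,-.03):
    v=[]
    for h in(.008,-.008):
        P=[]
        for an in np.linspace(0,2*np.pi,60):
            xz=np.array([.199,.054])+sl*(k+.045*np.cos(an))+nm*h
            P.append([*world([xz[0],yc+.045*np.sin(an)]),xz[1]])
        q=proj("top",np.array(P));v.append(((q[q[:,1].argmax()]-[270,122]+.5)*6).round())
    print(n,k,v)
for n,u in(("Y",306),("R",369)):
    print(n,[( (r-122)*6+3,t[r,u].tolist()) for r in range(134,152)])
print(arm.state()["clock"])
```

```text
Y 0 [array([228., 112.]), array([227., 139.])]
Y -0.016 [array([226., 121.]), array([216., 147.])]
Y -0.03 [array([224., 128.]), array([214., 155.])]
R 0 [array([621., 139.]), array([610., 165.])]
R -0.016 [array([614., 148.]), array([611., 175.])]
R -0.03 [array([615., 156.]), array([612., 183.])]
Y [(75, [102, 116, 120]), (81, [96, 110, 114]), (87, [37, 69, 80]), (93, [27, 59, 72]), (99, [30, 65, 77]), (105, [38, 82, 99]), (111, [43, 99, 122]), (117, [82, 135, 157]), (123, [132, 150, 154]), (129, [116, 145, 154]), (135, [67, 118, 138]), (141, [95, 97, 93]), (147, [92, 99, 98]), (153, [92, 101, 99]), (159, [91, 100, 98]), (165, [90, 99, 98]), (171, [118, 124, 125]), (177, [159, 163, 165])]
R [(75, [130, 137, 138]), (81, [136, 144, 144]), (87, [133, 141, 141]), (93, [113, 118, 120]), (99, [98, 102, 115]), (105, [99, 102, 114]), (111, [73, 75, 94]), (117, [8, 7, 54]), (123, [18, 17, 59]), (129, [20, 21, 64]), (135, [22, 22, 82]), (141, [36, 38, 105]), (147, [86, 90, 131]), (153, [126, 131, 152]), (159, [90, 95, 138]), (165, [50, 55, 107]), (171, [97, 105, 96]), (177, [92, 101, 98])]
14.775
```

```bash
python3 -c "
from bench import arm
print(arm.sign_off())"
```

```text
the job is handed in; nothing more can be done
None
```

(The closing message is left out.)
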